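# Roll the test mandrel up into its stand

### The arm

A 6-joint arm with a two-finger parallel gripper is mounted at the origin on a cart in front of the work surface, level with it; the furniture and walls round the work are solid. World frame = base frame: x ahead of the robot, y to its left, z up, the work surface at z = 0. Lengths are in m, angles in rad, forces in N, time in s.
With the tool pointing down it reaches from about 0.35 to 0.95 m from the base axis. Payload 17.4 kg.
Tool frame: the origin (TCP) lies at the very end of the fingers, on their centre line; the grasp point (between the pads) lies 19 mm behind it (r.pinch_z is the distance from the TCP to the grasp point, in m); z points along the fingers, y is the line along which they close (so a half turn about z gives the same grasp; the last joint's range is limited). The gripper opens to 93 mm and grips with 3 to 60 N. Pads are 15 mm wide; open, the fingers measure 128 mm over their backs; the gripper's body (75 mm by 188 mm) begins 65 mm behind the grasp point.
Start: joints at [1.208, 0.116, 1.442, -0, 1.584, -0.038], TCP at [0.215, 0.64, 0.219] pointing down, gripper open.
Joint ranges: [-2.83, 2.83], [-0.83, 2.19], [0.07, 2.5], [-1.14, 4.28], [0.01, 3], [-2.97, 2.97]. Speed limits (rad/s): [1.89, 1.89, 2.22, 3.14, 3.14, 3.14].

### API

Orientations are given as a rotation vector (axis times angle).
In Python, from cell import r gives the robot as it stands.
- The arm moves only by the shell command python3 -m crank 'ROWS' [OPENING] [FORCE]. ROWS is JSON, a list of rows, each an object of numbers: "tx", "ty", "tz": the shift along the tool's x, y, z in cm; "rx", "ry", "rz": the turn, a rotation vector about the tool's x, y, z in rad. A call has 1 to 5 rows; each row is the pose to reach, as a shift and turn from the pose commanded when the call began, along the tool's axes at that moment; what a row does not reach only later rows make up. A row lasts 1/12 s, in which the tool goes at most 41.7 mm and 7.16 degrees, less where a joint would pass 70% of its speed; a pose out of reach is approached as far as the arm can. A call with a gripper value outside its range is refused whole. OPENING is the opening, from 0 (shut) to 1 (fully open), set as the call begins (- or left out, the last holds). The fingers move at their own pace and stop on an object; FORCE is the grip in N (left out, the last holds). Time passes only in rows, so rows that repeat a pose let the fingers close. It gives the time, the measured TCP pose, the force, the opening and the grip force at its end, in the units of the state.
- r.sense(): the state, without advancing time (a new reading comes with each control period).
- r.read_camera(name): name is "scene" or "top" or "wrist"; returns a dict with "pixels" (384x512x3 uint8, red, green, blue), "depth" (384x512 float32, m along the optical axis (not along the pixel's ray), 0 where there is no reading), "vertical_fov" (degrees; the focal length in pixels is half the picture's height over the tangent of half this angle, whatever the lens; pixels are square), "cx", "cy" (the principal point, pixels), "k1" (the pictures are not rectified: a ray, as slopes to the right and down, at radius r is drawn at 1 + k1 r^2 times it, then the intrinsics apply), "world_to_cam" (4x4, takes a point from world to camera coordinates). Camera axes: x right, y down, z forward; pixel columns grow to the right and rows downward; lengths in m; the calibration is good to about 2 mm. A picture is of the moment at which its call begins.
- r.finish_job(): hands the job in; it is judged then, once.
The state is a dict: "clock": time; "q": joint angles; "qvel": joint speeds; "effort": joint torques, N m; "tcp_pos": TCP position; "tcp_rot": TCP orientation; "force": force on the tool from outside, world axes, zero at the start; "moment": the same for the moment, N m; "width": finger opening in m; "grip_force": force on a finger pad.
Only numpy, scipy, OpenCV 4.12 (cv2) and the standard library are available. Lean on these libraries where they do the work, as an engineer would, in place of code of your own. Each camera call takes 0.05 s, during which the arm holds its last target. There are 200 camera calls.

### The job

Roll the polished steel mandrel up the sloping stand: push it slowly from behind with the fingertips, over the crest at the top, so that it comes to rest against the rubber buffers of the end stop. Do not let it get away and run back down the ramp, do not pinch or lift it, and leave the small things round the stand alone. Finish with the hand clear.

Things in the scene. Friction and masses are not known exactly. Their poses are not given: they have to be found in the camera images.
- mandrel: Smooth steel cylinder, 40 mm thick, 90 mm long, 0.26 to 0.5 kg, lying across the stand in the hollow at the ramp's foot. Origin at its centre; y is its axis (x and z turn as it rolls). Polished (friction about 0.4), it rolls very freely: let go on the ramp it runs back; past the crest it runs into the seat by itself. Keep it under 0.3 m/s and press with less than 25 N.
- stand: Fixed stand with a grey deck, 262 x 112 mm, on a dark base plate. Origin on the table under its middle; x points up the ramp to the stop, y left across, z up. Along x (mm): an apron from x -140 (height 19) falls to the ramp's foot at x -85 (height 14); the ramp climbs at 7 degrees to the crest at x 64 (height 32); the seat then falls at 5 degrees to the stop's buffer faces at x 104.
- ramp: Frame of the ramp, part of the stand: origin on the deck at the ramp's foot, mid-width; x runs up the slope (crest at x 150 mm), z square to it. On the ramp the mandrel's centre is at z 20 mm. The deck is 100 mm wide between side kerbs 6 mm thick that rise 6 mm above it.
- ramp_foot (a point): Point on the deck at the foot of the ramp, mid-width.
- ramp_crest (a point): Point on the deck at the crest, mid-width, 150 mm up the slope from ramp_foot.
- seat (a point): Where the mandrel's centre lies when it rests against the two rubber buffers: 20 mm beyond the crest, 51 mm above the table. The stop's plate behind the buffers is 8 mm thick and its top is 55 mm above the table.
- vial: Clear tube with a blue cap, 30 mm wide, 78 mm tall, standing on its foot on the table to the left of the ramp. Origin under its centre. A bystander.
- battery: Round battery, 15 x 50 x 15 mm, lying on the table to the right of the lower ramp. Origin under its centre. A bystander.
- adapter: Small green connector adapter, 26 x 22 x 13 mm, on the table to the right of the upper ramp. Origin under its centre. A bystander.
Mind the look-alikes: they are no part of the job. Several things have the shape of the mandrel; the one meant has the colours described above.

How it is judged:
By the outcome, as a careful person would: the job done as asked, in the order asked, and still so for the second after the job is handed in, with the robot touching nothing.
It also fails if it takes over 45 s, if anything falls off the work surface, if the arm or the gripper's body presses on something with over 40 N, if the wrist force passes 120 N, or if a joint passes its speed limit or range.

## Working session

There is one attempt and no reset: what is moved stays moved. The work goes in short steps, Python scripts to look and compute and a shell command to move; the robot and the scene stay as the last step left them, time stands still between calls to the robot, and variables do not carry over. Pictures are saved under pics/ and viewed, at most 10 in all, crops included, and the job is handed in when it is done.

```bash
mkdir -p pics
cat > h.py <<'E'
import numpy as np,cv2
from cell import r
from scipy.spatial.transform import Rotation as R
def cam(n):
    d=r.read_camera(n);np.savez(''+n+'.npz',**d);return d
def load(n): return dict(np.load(''+n+'.npz'))
def K(d):
    h=d['depth'].shape[0];f=h/2/np.tan(np.radians(float(d['vertical_fov']))/2)
    return np.array([[f,0,float(d['cx'])],[0,f,float(d['cy'])],[0,0,1]]),np.array([float(d['k1']),0,0,0])
def ray(d,u,v):
    k,D=K(d);p=cv2.undistortPoints(np.array([[[u,v]]],float),k,D)[0,0]
    M=np.linalg.inv(d['world_to_cam']);return M[:3,3],M[:3,:3]@np.array([*p,1])
def at(d,u,v):
    z=d['depth'][int(round(v)),int(round(u))];o,e=ray(d,u,v);return o+e*z
def onz(d,u,v,z):
    o,e=ray(d,u,v);return o+e*(z-o[2])/e[2]
def proj(d,P):
    k,D=K(d);W=d['world_to_cam'];rv=cv2.Rodrigues(W[:3,:3].copy())[0]
    return cv2.projectPoints(np.array(P,float).reshape(-1,3),rv,W[:3,3].copy(),k,D)[0][:,0]
def save(n,im,box=None,s=1):
    if box: im=im[box[1]:box[3],box[0]:box[2]]
    cv2.imwrite('pics/'+n+'.png',cv2.resize(im,None,fx=s,fy=s,interpolation=cv2.INTER_CUBIC)[:,:,::-1])
E
python3 - <<'E'
from h import *
a=cam('top');b=cam('scene')
save('top0',a['pixels'],None,1.5);save('scene0',b['pixels'],None,1.5)
print(r.sense())
E
```

```text
{'clock': 0.1, 'q': array([ 1.20818251e+00,  1.16444722e-01,  1.44218899e+00,  1.46395261e-05,
        1.58399791e+00, -3.78442588e-02]), 'qvel': array([-0.00075714, -0.00242947, -0.0007404 , -0.00094443, -0.00073453,
        0.00089982]), 'effort': array([ 1.69079685e-03, -7.22889018e+01, -6.23861289e+01,  7.81511888e-02,
        2.27924361e-02, -5.03004435e-05]), 'tcp_pos': array([0.21535501, 0.63953533, 0.21798036]), 'tcp_rot': array([-5.07871701e-01, -3.10004512e+00,  1.59471804e-03]), 'force': array([0.59747142, 0.2598872 , 0.05238461]), 'moment': array([ 0.03017688, -0.00155934, -0.03441552]), 'grip_force': 0.0, 'width': 0.0929766195007289}
```

View pics/top0.png

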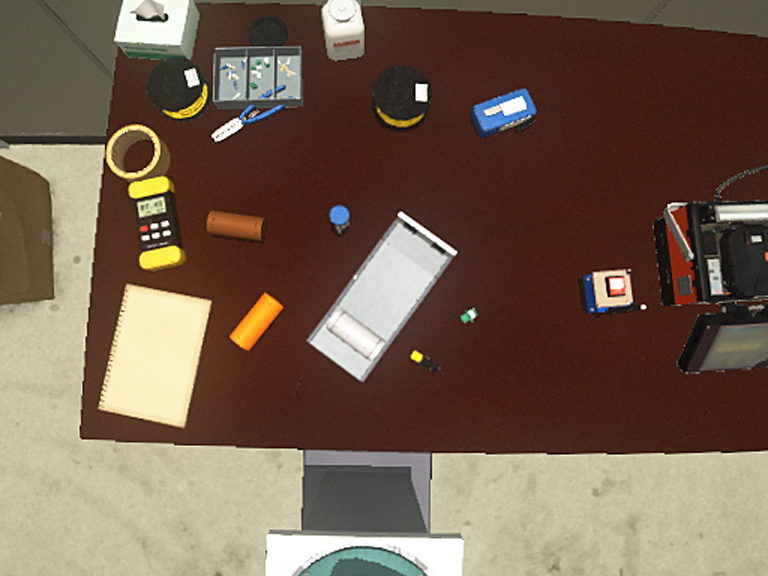

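View pics/scene0.png

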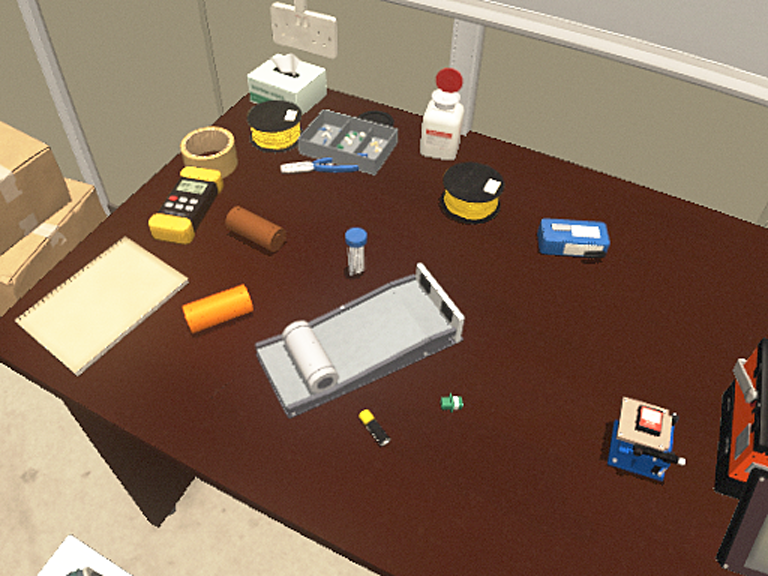

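The top picture shows the steel cylinder at (355,333) on the grey stand. The look-alikes are an orange cylinder at (257,321) and a brown one at (236,226). The grey, polished one at the foot of the ramp fits the description. The stop is at the upper right, (428,234). I'll confirm with a crop.

Run:
```python
from h import *
a=load('top');b=load('scene')
save('topc',a['pixels'],(195,130,315,260),4.5)
for n,u,v in [('tl',400,213),('tr',456,254),('bl',308,341),('br',362,380),('mand',355,333),('vial',339,214),('adapter',470,315),('batt',425,361)]:
    print(n,at(a,u/1.5,v/1.5).round(4))
print(np.linalg.inv(a['world_to_cam']).round(3))
```

```text
tl [ 0.6682 -0.0396  0.0585]
tr [ 0.6147 -0.1387  0.002 ]
bl [ 4.615e-01  1.041e-01 -3.000e-04]
br [0.4022 0.0126 0.0261]
mand [0.476  0.0254 0.0556]
vial [0.6585 0.0561 0.0785]
adapter [ 0.5119 -0.1619  0.0109]
batt [ 0.4348 -0.0886  0.0138]
[[ 0.029 -0.992  0.124  0.459]
 [-0.999 -0.032 -0.021  0.001]
 [ 0.025 -0.124 -0.992  0.909]
 [ 0.     0.     0.     1.   ]]
```

View pics/topc.png

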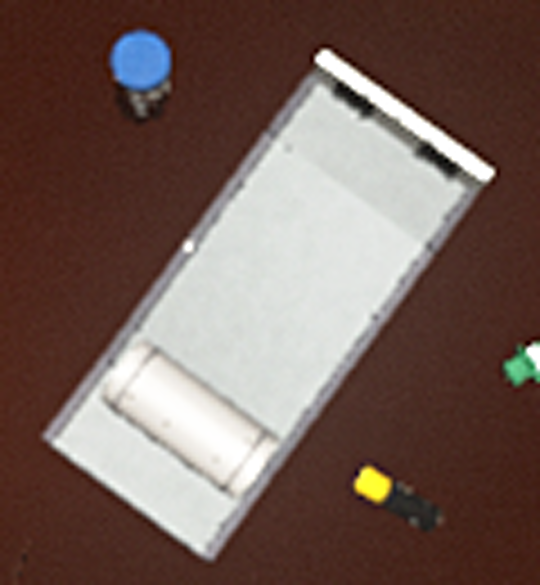

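Run:
```python
from h import *
from scipy.optimize import least_squares
a=load('top')
px=np.array([(285,143),(428,243),(47,436),(212,556)])/4.5+[195,130]-.4
M=np.array([(.064,.05,.032),(.064,-.05,.032),(-.140,.056,.025),(-.140,-.056,.025)])
W=lambda p,M:np.c_[p[0]+np.cos(p[2])*M[:,0]-np.sin(p[2])*M[:,1],p[1]+np.sin(p[2])*M[:,0]+np.cos(p[2])*M[:,1],M[:,2]]
s=least_squares(lambda p:(proj(a,W(p,M))-px).ravel(),[.53,0,-.6])
print(s.x,np.degrees(s.x[2]),s.fun.round(2))
# mandrel from depth: cloud in stand frame
v,u=np.mgrid[195:245,210:262];P=np.array([at(a,x,y) for x,y in zip(u.ravel(),v.ravel())])
c,t=np.cos(s.x[2]),np.sin(s.x[2]);d=P[:,:2]-s.x[:2]
Q=np.c_[c*d[:,0]+t*d[:,1],-t*d[:,0]+c*d[:,1],P[:,2]]
m=(Q[:,2]>.04)&(Q[:,2]<.065);print(m.sum(),Q[m].min(0),Q[m].max(0),Q[m].mean(0))
print('top pts',np.median(Q[m&(Q[:,2]>np.percentile(Q[m][:,2],85))],0))
for x in range(-140,130,15):
  w=W(s.x,np.array([[x/1e3,0.0,.025]]));q=proj(a,w)[0];p=at(a,*q);print(x,p.round(3),end=';')
def st(p):d=p[:2]-s.x[:2];return (c*d[0]+t*d[1],-t*d[0]+c*d[1])
for n,q in [('vial',(141,60)),('batt1',(370,483)),('batt2',(430,515)),('ad',(515,365)),('plateL',(322,50)),('plateR',(495,175))]:
  q=np.array(q)/4.5+[195,130];print(n,np.round(st(onz(a,*q,{'vial':.078,'plateL':.055,'plateR':.055}.get(n,.013))),4))
```

```text
[ 0.54741493 -0.02332016 -0.60807707] -34.840249462060356 [-0.71 -1.26  0.57  0.75 -0.24 -0.44  0.38  0.9 ]
608 [-0.10712123 -0.04810879  0.04020265] [-0.06866637  0.04220914  0.05818286] [-0.08748302 -0.0024093   0.05135822]
top pts [-0.08783296 -0.00261128  0.05601583]
-140 [0.432 0.057 0.02 ];-125 [0.445 0.048 0.019];-110 [0.457 0.04  0.018];-95 [0.469 0.03  0.055];-80 [0.481 0.022 0.053];-65 [0.494 0.014 0.018];-50 [0.507 0.005 0.018];-35 [ 0.519 -0.003  0.019];-20 [ 0.531 -0.012  0.026];-5 [ 0.543 -0.021  0.023];10 [ 0.556 -0.029  0.026];25 [ 0.567 -0.037  0.03 ];40 [ 0.58  -0.046  0.029];55 [ 0.591 -0.054  0.033];70 [ 0.604 -0.063  0.032];85 [ 0.616 -0.071  0.031];100 [ 0.628 -0.08   0.031];115 [ 0.635 -0.086  0.056];vial [0.0451 0.1271]
batt1 [-0.0575 -0.1012]
batt2 [-0.0521 -0.1377]
ad [ 0.0417 -0.1276]
plateL [0.1108 0.0575]
plateR [ 0.1113 -0.056 ]
```

```bash
cat >> h.py <<'E'
O=np.array([.5474,-.0233]);YAW=-.6081
c,t=np.cos(YAW),np.sin(YAW)
def stand(p): d=np.asarray(p)[:2]-O;return np.array([c*d[0]+t*d[1],-t*d[0]+c*d[1],p[2]])*1e3
def go(x,y,z): # stand mm goal -> tool shift cm and turn
    w=np.array([O[0]+(c*x-t*y)/1e3,O[1]+(t*x+c*y)/1e3,z/1e3])
    s=r.sense();A=R.from_rotvec(s['tcp_rot'])
    G=R.from_matrix(np.c_[[-c,-t,0],[-t,c,0],[0,0,-1]])
    print('t',s['clock'],'stand',stand(s['tcp_pos']).round(1),'F',s['force'].round(1),'w',round(s['width'],3))
    print('shift cm',(A.inv().apply(w-s['tcp_pos'])*100).round(2),'rot',(A.inv()*G).as_rotvec().round(3))
E
python3 -c "
from h import *
go(-128,-2.5,130)"
```

```text
t 0.1 stand [-651.2  354.3  218. ] F [0.6 0.3 0.1] w 0.093
shift cm [-40.26 -48.88   8.85] rot [-0.001  0.     0.283]
```

```bash
python3 -m crank '[{"tx":-40.3,"ty":-48.9,"tz":5,"rz":0.283},{"tx":-40.3,"ty":-48.9,"tz":5,"rz":0.283},{"tx":-40.3,"ty":-48.9,"tz":5,"rz":0.283},{"tx":-40.3,"ty":-48.9,"tz":5,"rz":0.283},{"tx":-40.3,"ty":-48.9,"tz":5,"rz":0.283}]' 0.43 10; python3 -c "
from h import *
go(-128,-2.5,130)"
```

```text
t 0.1 stand [-651.2  354.3  218. ] F [0.6 0.3 0.1] w 0.093
shift cm [-40.26 -48.88   8.85] rot [-0.001  0.     0.283]invalid input at $[0]: expected keys tx, ty, tz, rx, ry, rz
```

All six keys are required.

```bash
python3 -m crank '[{"tx":-40.3,"ty":-48.9,"tz":5,"rx":0,"ry":0,"rz":0.283},{"tx":-40.3,"ty":-48.9,"tz":5,"rx":0,"ry":0,"rz":0.283},{"tx":-40.3,"ty":-48.9,"tz":5,"rx":0,"ry":0,"rz":0.283},{"tx":-40.3,"ty":-48.9,"tz":5,"rx":0,"ry":0,"rz":0.283},{"tx":-40.3,"ty":-48.9,"tz":5,"rx":0,"ry":0,"rz":0.283}]' 0.43 10; python3 -c "
from h import *
go(-128,-2.5,130)"
```

```text
clock: 0.52
tcp_pos: [0.2895, 0.4438, 0.2016]
tcp_rot: [-0.94, -2.998, 0.001]
force: [1.2, 0.0, 1.5]
width: 0.0642
grip_force: 0.0
t 0.5167 stand [-478.5  236.   201.6] F [1.2 0.  1.5] w 0.064
shift cm [-35.04 -23.87   7.17] rot [-0.001  0.     0.001]
```

```bash
python3 -m crank '[{"tx":-35,"ty":-23.9,"tz":4,"rx":0,"ry":0,"rz":0},{"tx":-35,"ty":-23.9,"tz":4,"rx":0,"ry":0,"rz":0},{"tx":-35,"ty":-23.9,"tz":4,"rx":0,"ry":0,"rz":0},{"tx":-35,"ty":-23.9,"tz":4,"rx":0,"ry":0,"rz":0},{"tx":-35,"ty":-23.9,"tz":4,"rx":0,"ry":0,"rz":0}]'; python3 -c "
from h import *
go(-128,-2.5,130)"
```

```text
clock: 0.93
tcp_pos: [0.3632, 0.25, 0.1824]
tcp_rot: [0.939, 2.998, 0.0]
force: [0.4, 0.4, 0.3]
width: 0.0408
grip_force: 0.0
t 0.9333 stand [-307.3  119.1  182.4] F [0.4 0.4 0.3] w 0.041
shift cm [-17.92 -12.17   5.24] rot [0.    0.    0.001]
```

```bash
python3 -m crank '[{"tx":-17.9,"ty":-12.2,"tz":3,"rx":0,"ry":0,"rz":0},{"tx":-17.9,"ty":-12.2,"tz":3,"rx":0,"ry":0,"rz":0},{"tx":-17.9,"ty":-12.2,"tz":3,"rx":0,"ry":0,"rz":0},{"tx":-17.9,"ty":-12.2,"tz":3,"rx":0,"ry":0,"rz":0},{"tx":-17.9,"ty":-12.2,"tz":3,"rx":0,"ry":0,"rz":0}]'
python3 - <<'E'
from h import *
go(-128,-2.5,130)
d=cam('wrist');save('w1',d['pixels'],None,1.3)
# cloud above deck, in stand frame
v,u=np.mgrid[0:384:3,0:512:3];Q=np.array([stand(at(d,x,y)) for x,y in zip(u.ravel(),v.ravel()) if d['depth'][y,x]>0])
m=(Q[:,2]>44)&(Q[:,2]<60)&(abs(Q[:,1])<60)&(Q[:,0]<-40);print(m.sum(),Q[m].min(0),Q[m].max(0),np.median(Q[m],0))
E
```

```text
clock: 1.35
tcp_pos: [0.4369, 0.0569, 0.1539]
tcp_rot: [0.94, 2.997, 0.0]
force: [1.4, 1.3, 0.0]
width: 0.04
grip_force: 0.0
t 1.35 stand [-136.5    2.8  153.9] F [1.4 1.3 0. ] w 0.04
shift cm [-0.85 -0.53  2.39] rot [0. 0. 0.]
231 [-102.42938109  -43.8403535    44.08018169] [-67.65440344  41.0972318   55.18360665] [-92.30498685   1.6384348   51.85810875]
```

View pics/w1.png

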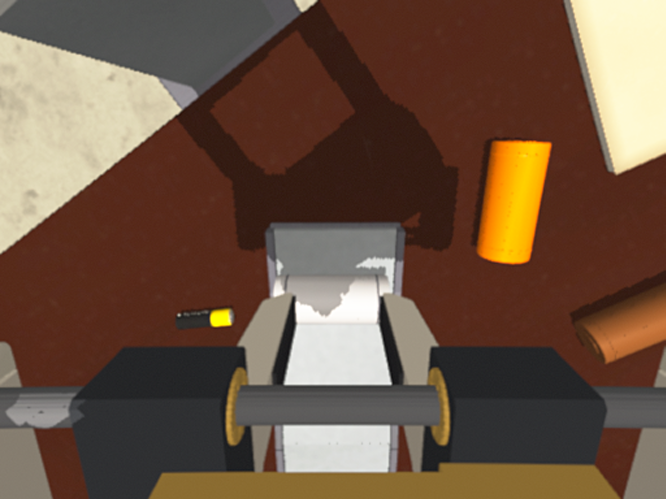

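The wrist view shows the steel mandrel at (330,295), square across the ramp's foot and roughly centred between the fingers, with the apron behind it. I'm descending behind it.

```bash
python3 -m crank '[{"tx":-0.8,"ty":-0.4,"tz":2.5,"rx":0,"ry":0,"rz":0},{"tx":-0.8,"ty":-0.4,"tz":5.5,"rx":0,"ry":0,"rz":0},{"tx":-0.8,"ty":-0.4,"tz":8.5,"rx":0,"ry":0,"rz":0},{"tx":-0.8,"ty":-0.4,"tz":11,"rx":0,"ry":0,"rz":0},{"tx":-0.8,"ty":-0.4,"tz":11.5,"rx":0,"ry":0,"rz":0}]'; python3 -c "
from h import *
go(-128,-1.5,28)"
```

```text
clock: 1.82
tcp_pos: [0.439, 0.051, 0.0349]
tcp_rot: [-0.939, -2.992, 0.003]
force: [-0.3, 0.2, -0.9]
width: 0.0399
grip_force: 0.0
t 1.8167 stand [-131.4   -1.    34.9] F [-0.3  0.2 -0.9] w 0.04
shift cm [-0.35 -0.05  0.69] rot [-0.003 -0.004 -0.   ]
```

```bash
python3 -m crank '[{"tx":-0.2,"ty":0,"tz":0.4,"rx":0,"ry":0,"rz":0},{"tx":-0.4,"ty":0,"tz":0.6,"rx":0,"ry":0,"rz":0},{"tx":-0.6,"ty":0,"tz":0.6,"rx":0,"ry":0,"rz":0},{"tx":-0.8,"ty":0,"tz":0.6,"rx":0,"ry":0,"rz":0},{"tx":-1.0,"ty":0,"tz":0.6,"rx":0,"ry":0,"rz":0}]'; python3 -c "
from h import *
go(-115,-1.5,28)"
```

```text
clock: 2.23
tcp_pos: [0.4502, 0.0454, 0.0343]
tcp_rot: [0.94, 2.996, 0.001]
force: [-0.2, -0.1, -0.5]
width: 0.0397
grip_force: 0.0
t 2.2333 stand [-119.     0.9   34.3] F [-0.2 -0.1 -0.5] w 0.04
shift cm [-0.4  -0.24  0.63] rot [0.001 0.001 0.   ]
```

```bash
python3 -m crank '[{"tx":0,"ty":-0.1,"tz":0.3,"rx":0,"ry":0,"rz":0},{"tx":0,"ty":-0.2,"tz":0.6,"rx":0,"ry":0,"rz":0},{"tx":0,"ty":-0.2,"tz":0.6,"rx":0,"ry":0,"rz":0}]'; python3 -c "
from h import *
go(-115,-1.5,28)"
```

```text
clock: 2.48
tcp_pos: [0.4479, 0.0437, 0.0266]
tcp_rot: [-0.94, -2.997, 0.0]
force: [-1.2, 0.4, -0.6]
width: 0.0399
grip_force: 0.0
t 2.4833 stand [-119.9   -1.9   26.6] F [-1.2  0.4 -0.6] w 0.04
shift cm [-0.49  0.04 -0.14] rot [-0. -0.  0.]
```

```bash
python3 -m crank '[{"tx":-0.3,"ty":0,"tz":-0.02,"rx":0,"ry":0,"rz":0},{"tx":-0.6,"ty":0,"tz":-0.05,"rx":0,"ry":0,"rz":0},{"tx":-0.9,"ty":0,"tz":-0.08,"rx":0,"ry":0,"rz":0},{"tx":-1.2,"ty":0,"tz":-0.12,"rx":0,"ry":0,"rz":0},{"tx":-1.5,"ty":0,"tz":-0.16,"rx":0,"ry":0,"rz":0}]'
cat > w.py <<'E'
from h import *
go(42,-1.5,46)
d=cam('wrist')
v,u=np.mgrid[0:384:2,0:512:2];Q=np.array([stand(at(d,x,y)) for x,y in zip(u.ravel(),v.ravel()) if d['depth'][y,x]>0])
tx=stand(r.sense()['tcp_pos'])[0]
h=32+(Q[:,0]-64)*.1228
m=(Q[:,2]-h>22)&(Q[:,2]-h<45)&(abs(Q[:,1])<50)&(Q[:,0]<100)&(Q[:,0]>tx+11)
if m.any():
  q=Q[m];print('mandrel',m.sum(),q.min(0).round(),q.max(0).round())
  for s in(-1,1):
    k=q[s*q[:,1]>10]
    if len(k):print(s,'maxx',np.percentile(k[:,0],98).round(1),'top at',np.median(k[k[:,2]-.1228*k[:,0]>np.percentile(k[:,2]-.1228*k[:,0],80)],0).round(1))
E
python3 w.py
```

```text
clock: 2.9
tcp_pos: [0.4609, 0.0351, 0.0288]
tcp_rot: [-0.94, -2.998, -0.0]
force: [-2.6, 1.6, 0.8]
width: 0.0399
grip_force: 1.1
t 2.9 stand [-104.4   -1.5   28.8] F [-2.6  1.6  0.8] w 0.04
shift cm [-1.464e+01 -1.000e-02 -1.720e+00] rot [ 0. -0.  0.]
mandrel 595 [-93. -24.  37.] [-80.  22.  56.]
-1 maxx -80.8 top at [-83.1 -16.3  53.4]
1 maxx -81.1 top at [-82.3  14.8  53.6]
```

```bash
python3 -m crank '[{"tx":-0.4,"ty":0,"tz":-0.05,"rx":0,"ry":0,"rz":0},{"tx":-0.8,"ty":0,"tz":-0.1,"rx":0,"ry":0,"rz":0},{"tx":-1.2,"ty":0,"tz":-0.15,"rx":0,"ry":0,"rz":0},{"tx":-1.6,"ty":0,"tz":-0.2,"rx":0,"ry":0,"rz":0},{"tx":-2.0,"ty":0,"tz":-0.25,"rx":0,"ry":0,"rz":0}]'; python3 w.py
```

```text
clock: 3.37
tcp_pos: [0.4773, 0.0236, 0.0313]
tcp_rot: [-0.94, -2.998, 0.0]
force: [-1.8, 1.7, 1.1]
width: 0.04
grip_force: 1.2
t 3.3667 stand [-84.3  -1.5  31.3] F [-1.8  1.7  1.1] w 0.04
shift cm [-12.63   0.    -1.47] rot [-0. -0.  0.]
mandrel 574 [-73. -24.  42.] [-60.  21.  58.]
-1 maxx -61.2 top at [-62.3 -16.8  56.3]
1 maxx -61.2 top at [-62.2  15.8  56.2]
```

```bash
python3 -m crank '[{"tx":-0.4,"ty":0,"tz":-0.05,"rx":0,"ry":0,"rz":0},{"tx":-0.8,"ty":0,"tz":-0.1,"rx":0,"ry":0,"rz":0},{"tx":-1.2,"ty":0,"tz":-0.15,"rx":0,"ry":0,"rz":0},{"tx":-1.6,"ty":0,"tz":-0.2,"rx":0,"ry":0,"rz":0},{"tx":-2.0,"ty":0,"tz":-0.25,"rx":0,"ry":0,"rz":0}]'; python3 w.py; python3 -c "
from h import *
save('w2',cam('wrist')['pixels'],None,1.2)"
```

```text
clock: 3.83
tcp_pos: [0.4937, 0.0122, 0.0338]
tcp_rot: [-0.94, -2.998, 0.0]
force: [-2.0, 2.2, 1.0]
width: 0.0399
grip_force: 1.2
t 3.8333 stand [-64.3  -1.5  33.8] F [-2.   2.2  1. ] w 0.04
shift cm [-10.63   0.    -1.22] rot [-0.  0.  0.]
mandrel 587 [-53. -24.  44.] [-40.  22.  60.]
-1 maxx -41.0 top at [-42.3 -15.7  58.6]
1 maxx -40.9 top at [-42.1  15.9  58.5]
```

View pics/w2.png

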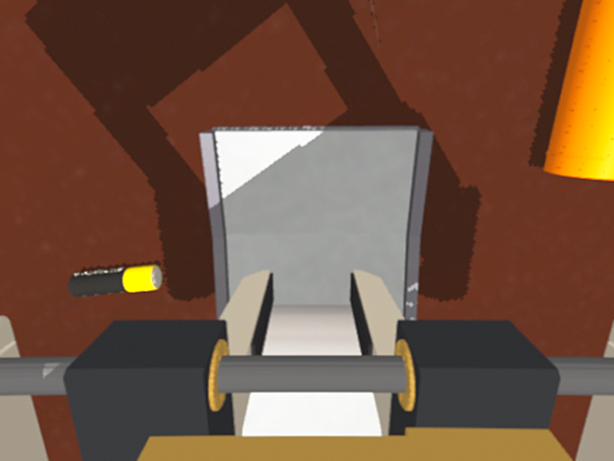

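The wrist view shows the mandrel at (310,325), square and touching both fingertips. It is following at about 3 N, so I'm carrying on up the ramp.

```bash
python3 -m crank '[{"tx":-0.4,"ty":0,"tz":-0.05,"rx":0,"ry":0,"rz":0},{"tx":-0.8,"ty":0,"tz":-0.1,"rx":0,"ry":0,"rz":0},{"tx":-1.2,"ty":0,"tz":-0.15,"rx":0,"ry":0,"rz":0},{"tx":-1.6,"ty":0,"tz":-0.2,"rx":0,"ry":0,"rz":0},{"tx":-2.0,"ty":0,"tz":-0.25,"rx":0,"ry":0,"rz":0}]'; python3 w.py
```

```text
clock: 4.35
tcp_pos: [0.5102, 0.0008, 0.0363]
tcp_rot: [-0.94, -2.998, -0.0]
force: [-2.5, 1.0, 1.5]
width: 0.0396
grip_force: 1.2
t 4.35 stand [-44.3  -1.5  36.3] F [-2.5  1.   1.5] w 0.04
shift cm [-8.63 -0.   -0.97] rot [-0. -0.  0.]
mandrel 581 [-33. -24.  45.] [-20.  22.  63.]
-1 maxx -20.9 top at [-22.3 -16.8  61. ]
1 maxx -20.9 top at [-22.1  15.4  61.1]
```

```bash
python3 -m crank '[{"tx":-0.4,"ty":0,"tz":-0.05,"rx":0,"ry":0,"rz":0},{"tx":-0.8,"ty":0,"tz":-0.1,"rx":0,"ry":0,"rz":0},{"tx":-1.2,"ty":0,"tz":-0.15,"rx":0,"ry":0,"rz":0},{"tx":-1.6,"ty":0,"tz":-0.2,"rx":0,"ry":0,"rz":0},{"tx":-2.0,"ty":0,"tz":-0.25,"rx":0,"ry":0,"rz":0}]'; python3 w.py
```

```text
clock: 4.82
tcp_pos: [0.5266, -0.0106, 0.0388]
tcp_rot: [0.94, 2.998, 0.0]
force: [-2.8, 1.2, 1.9]
width: 0.0402
grip_force: 1.2
t 4.8167 stand [-24.3  -1.5  38.8] F [-2.8  1.2  1.9] w 0.04
shift cm [-6.63 -0.   -0.72] rot [0. 0. 0.]
mandrel 584 [-13. -24.  49.] [ 0. 22. 65.]
-1 maxx -0.9 top at [ -2.2 -16.8  63.5]
1 maxx -0.7 top at [-2.2 14.2 63.4]
```

```bash
python3 -m crank '[{"tx":-0.4,"ty":0,"tz":-0.05,"rx":0,"ry":0,"rz":0},{"tx":-0.8,"ty":0,"tz":-0.1,"rx":0,"ry":0,"rz":0},{"tx":-1.2,"ty":0,"tz":-0.15,"rx":0,"ry":0,"rz":0},{"tx":-1.6,"ty":0,"tz":-0.2,"rx":0,"ry":0,"rz":0},{"tx":-2.0,"ty":0,"tz":-0.25,"rx":0,"ry":0,"rz":0}]'; python3 w.py
```

```text
clock: 5.28
tcp_pos: [0.543, -0.0221, 0.0413]
tcp_rot: [-0.94, -2.998, -0.0]
force: [-2.0, 1.3, 2.1]
width: 0.0403
grip_force: 1.2
t 5.2833 stand [-4.3 -1.5 41.3] F [-2.   1.3  2.1] w 0.04
shift cm [-4.63 -0.   -0.47] rot [ 0. -0.  0.]
mandrel 586 [  7. -24.  51.] [20. 22. 67.]
-1 maxx 18.9 top at [ 17.6 -15.7  66.2]
1 maxx 18.9 top at [17.8 15.9 66.2]
```

```bash
python3 -m crank '[{"tx":-0.4,"ty":0,"tz":-0.05,"rx":0,"ry":0,"rz":0},{"tx":-0.8,"ty":0,"tz":-0.1,"rx":0,"ry":0,"rz":0},{"tx":-1.2,"ty":0,"tz":-0.15,"rx":0,"ry":0,"rz":0},{"tx":-1.6,"ty":0,"tz":-0.2,"rx":0,"ry":0,"rz":0},{"tx":-2.0,"ty":0,"tz":-0.25,"rx":0,"ry":0,"rz":0}]'; python3 w.py
```

```text
clock: 5.75
tcp_pos: [0.5594, -0.0335, 0.0438]
tcp_rot: [-0.94, -2.998, 0.0]
force: [-2.2, 1.5, 1.4]
width: 0.0397
grip_force: 1.2
t 5.75 stand [15.7 -1.5 43.8] F [-2.2  1.5  1.4] w 0.04
shift cm [-2.63  0.   -0.22] rot [-0. -0.  0.]
mandrel 585 [ 27. -24.  55.] [40. 21. 70.]
-1 maxx 39.1 top at [ 37.7 -16.8  68.4]
1 maxx 39.1 top at [37.8 16.  68.5]
```

```bash
python3 -m crank '[{"tx":-0.3,"ty":0,"tz":-0.04,"rx":0,"ry":0,"rz":0},{"tx":-0.6,"ty":0,"tz":-0.08,"rx":0,"ry":0,"rz":0},{"tx":-0.9,"ty":0,"tz":-0.12,"rx":0,"ry":0,"rz":0},{"tx":-1.2,"ty":0,"tz":-0.15,"rx":0,"ry":0,"rz":0},{"tx":-1.5,"ty":0,"tz":-0.18,"rx":0,"ry":0,"rz":0}]'; python3 w.py
```

```text
clock: 6.22
tcp_pos: [0.5716, -0.042, 0.0456]
tcp_rot: [0.94, 2.998, -0.0]
force: [-1.3, 1.7, 2.0]
width: 0.0398
grip_force: 1.1
t 6.2167 stand [30.5 -1.5 45.6] F [-1.3  1.7  2. ] w 0.04
shift cm [-1.15  0.   -0.04] rot [0. 0. 0.]
mandrel 595 [ 42. -24.  52.] [55. 22. 72.]
-1 maxx 54.1 top at [ 52.3 -16.8  70.2]
1 maxx 54.2 top at [52.6 16.  70.2]
```

```bash
python3 -m crank '[{"tx":-0.2,"ty":0,"tz":-0.02,"rx":0,"ry":0,"rz":0},{"tx":-0.4,"ty":0,"tz":-0.04,"rx":0,"ry":0,"rz":0},{"tx":-0.6,"ty":0,"tz":-0.06,"rx":0,"ry":0,"rz":0},{"tx":-0.8,"ty":0,"tz":-0.08,"rx":0,"ry":0,"rz":0},{"tx":-1.0,"ty":0,"tz":-0.1,"rx":0,"ry":0,"rz":0}]'; python3 w.py
```

```text
clock: 6.68
tcp_pos: [0.5798, -0.0477, 0.0465]
tcp_rot: [0.94, 2.998, -0.0]
force: [0.3, -0.3, 0.0]
width: 0.0398
grip_force: 0.0
t 6.6833 stand [40.5 -1.5 46.5] F [ 0.3 -0.3  0. ] w 0.04
shift cm [-0.15  0.    0.05] rot [-0.  0.  0.]
mandrel 508 [ 62. -32.  54.] [96. 30. 70.]
-1 maxx 92.8 top at [ 89.3 -21.3  68.9]
1 maxx 93.8 top at [89.5 19.2 68.5]
```

The force has dropped to zero and the mandrel has run into the seat. I'll hold briefly, check, then withdraw.

```bash
python3 -m crank '[{"tx":0,"ty":0,"tz":0,"rx":0,"ry":0,"rz":0},{"tx":0,"ty":0,"tz":0,"rx":0,"ry":0,"rz":0},{"tx":0,"ty":0,"tz":0,"rx":0,"ry":0,"rz":0},{"tx":0,"ty":0,"tz":0,"rx":0,"ry":0,"rz":0},{"tx":0,"ty":0,"tz":0,"rx":0,"ry":0,"rz":0}]'; python3 w.py; python3 -m crank '[{"tx":1,"ty":0,"tz":-0.2,"rx":0,"ry":0,"rz":0},{"tx":2,"ty":0,"tz":-1,"rx":0,"ry":0,"rz":0},{"tx":3,"ty":0,"tz":-3,"rx":0,"ry":0,"rz":0},{"tx":4,"ty":0,"tz":-6,"rx":0,"ry":0,"rz":0},{"tx":5,"ty":0,"tz":-9,"rx":0,"ry":0,"rz":0}]'
```

```text
clock: 7.15
tcp_pos: [0.5795, -0.0475, 0.0465]
tcp_rot: [0.94, 2.998, 0.0]
force: [-0.4, 0.4, 0.5]
width: 0.0398
grip_force: 0.0
t 7.15 stand [40.2 -1.5 46.5] F [-0.4  0.4  0.5] w 0.04
shift cm [-0.18 -0.    0.05] rot [0. 0. 0.]
mandrel 519 [ 64. -33.  54.] [96. 30. 72.]
-1 maxx 94.8 top at [ 89.4 -20.7  69.5]
1 maxx 95.1 top at [89.  20.6 69.4]
clock: 7.62
tcp_pos: [0.537, -0.0183, 0.1369]
tcp_rot: [-0.94, -2.996, 0.001]
force: [-0.0, -0.2, 0.3]
width: 0.04
grip_force: 0.0
```

```bash
python3 -m crank '[{"tx":3,"ty":0,"tz":-3,"rx":0,"ry":0,"rz":0},{"tx":6,"ty":0,"tz":-6,"rx":0,"ry":0,"rz":0},{"tx":9,"ty":0,"tz":-8,"rx":0,"ry":0,"rz":0},{"tx":12,"ty":0,"tz":-10,"rx":0,"ry":0,"rz":0},{"tx":15,"ty":0,"tz":-10,"rx":0,"ry":0,"rz":0}]'
python3 - <<'E'
from h import *
a=cam('top');b=cam('scene')
save('end',np.hstack([a['pixels'][120:270,180:330],b['pixels'][150:300,160:310]]),None,2.6)
v,u=np.mgrid[130:240,200:310];Q=np.array([stand(at(a,x,y)) for x,y in zip(u.ravel(),v.ravel())])
m=(Q[:,2]>60)&(Q[:,2]<80)&(abs(Q[:,1])<60);print(m.sum(),Q[m].min(0),Q[m].max(0),Q[m].mean(0))
E
```

```text
clock: 8.03
tcp_pos: [0.4143, 0.0675, 0.2405]
tcp_rot: [0.939, 2.993, 0.003]
force: [0.9, -0.3, 0.7]
width: 0.0394
grip_force: 0.0
534 [ 62.02857574 -46.1870339   60.0155295 ] [98.84304894 42.11061363 75.01642552] [79.41807458 -2.4443679  68.4069984 ]
```

View pics/end.png

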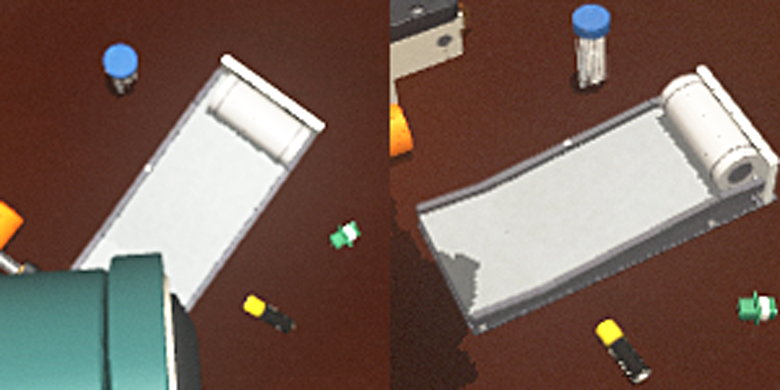

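Both views show the mandrel resting square in the seat against the stop: (258,120) in the top half and (715,130) in the scene half. The vial, battery and adapter are where they were, and the hand is clear. I'll let the arm settle, then hand in.

```bash
python3 -m crank '[{"tx":0,"ty":0,"tz":0,"rx":0,"ry":0,"rz":0},{"tx":0,"ty":0,"tz":0,"rx":0,"ry":0,"rz":0},{"tx":0,"ty":0,"tz":0,"rx":0,"ry":0,"rz":0},{"tx":0,"ty":0,"tz":0,"rx":0,"ry":0,"rz":0},{"tx":0,"ty":0,"tz":0,"rx":0,"ry":0,"rz":0}]'; python3 -c "
from h import *
print(r.finish_job())"
```

```text
clock: 8.55
tcp_pos: [0.4157, 0.0663, 0.236]
tcp_rot: [-0.941, -2.996, 0.001]
force: [-0.2, -0.2, -0.1]
width: 0.0398
grip_force: 0.0
the job is handed in; nothing more can be done
None
```

I rolled the steel mandrel up the ramp and over the crest, and it came to rest in the seat against the end stop; the small things round the stand look undisturbed, the hand is clear, and I handed the job in at about 8.6 s.

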